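# Stow the fishing tackle on the houseboat counter

### The arm

A 6-joint arm with a two-finger parallel gripper is mounted at the origin on the work surface. World frame = base frame: x ahead of the robot, y to its left, z up, the work surface at z = 0. Lengths are in m, angles in rad, forces in N, time in s.
With the tool pointing down it reaches from about 0.3 to 0.75 m from the base axis. Payload 8.5 kg.
Tool frame: the origin (TCP) lies at the very end of the fingers, on their centre line; the grasp point (between the pads) lies 19 mm behind it (grasp_offset is the distance from the TCP to the grasp point, in m); z points along the fingers, y is the line along which they close (so a half turn about z gives the same grasp; the last joint's range is limited). The gripper opens to 85 mm and grips with 20 to 120 N. Pads are 22 mm wide; open, the fingers measure 114 mm over their backs; the gripper's body (76 mm by 85 mm) begins 54 mm behind the grasp point. The pads swing forward as they close: fully open they stand 13 mm farther back than shut.
Start: joints at [-1.516, 0.381, 1.297, -0, 1.464, -0.215], TCP at [0.147, -0.53, 0.231] pointing down, gripper open.
Joint ranges: [-3.11, 3.11], [-0.89, 2.33], [0.22, 2.48], [-1.42, 4.56], [0.17, 2.85], [-2.88, 2.88]. Speed limits (rad/s): [2.39, 2.39, 3.14, 3.14, 3.14, 3.14].

### API

Orientations are given as a unit quaternion [w, x, y, z].
In Python, from rig import observe, capture, calibration, finish_job, spot_in, mark_of, grasp_offset gives the robot as it stands.
- The arm moves only by the tool jog_arm, never from a script. Its argument "moves" is one flat list of numbers, 6 for each row, row after row: the shift along the world's x, y, z in units of 30 mm (1.0 is 30 mm), then the turn, a rotation vector about the world's x, y, z in degrees. In form: [dx, dy, dz, ax, ay, az, dx, dy, dz, ax, ay, az, ...]. A call has 1 to 8 rows; each row shifts and turns the commanded pose from where the row before left it; what a row does not reach is not made up. A row lasts 1/12 s, in which the tool goes at most 41.7 mm and 7.16 degrees, less where a joint would pass 70% of its speed; a pose out of reach is approached as far as the arm can. A call is refused whole if a number of a shift passes 1 or a number of a turn 7.16, either way. A call with a gripper value outside its range is refused whole. "grip" is the opening, from 0 (shut) to 1 (fully open), set as the call begins (left out, the last holds). The fingers move at their own pace and stop on an object; the grip force is fixed at half the most. Time passes only in rows, so rows that do not move let the fingers close. It gives the time, the measured TCP pose, the force, the opening and the grip force at its end, in the units of the state.
- observe(): the state, without advancing time (a new reading comes with each control period).
- capture(name): name is "scene" or "side" or "wrist"; returns (picture, depth): 384x512x3 uint8, red, green, blue; 384x512 float32, m along the optical axis (not along the pixel's ray), 0 where there is no reading.
- calibration(name): a dict with "fov_y" (degrees; the focal length in pixels is half the picture's height over the tangent of half this angle, whatever the lens; pixels are square), "cx", "cy" (the principal point, pixels), "origin" and "rotation" of the camera in the world. Camera axes: x right, y down, z forward; pixel columns grow to the right and rows downward; lengths in m; the calibration is good to about 2 mm. The wrist camera is an equidistant fisheye: a pixel r from the principal point sees the ray r / f radians off the axis. A picture is of the moment at which its call begins: read the wrist's pose just before it. calibration takes no time and is no camera call; for the wrist camera it gives the pose at the moment of the call.
- finish_job(): hands the job in; it is judged then, once.
Trained networks look in the newest picture that a camera, given by its name, has taken for a name from the list of things; names that differ only in an ending like _2 or _b are one class to them, and where a whole thing is asked for, a point or a joint stands for the part that bears it (a point fixed in the world has none). Each returns a list of dicts, best first, with "conf" (0 to 1); they miss things now and then, are a little off and sometimes report something else, mostly with a low value. They report only what shows in the picture. A call takes as long as a camera call. They do not tell look-alikes from the thing itself.
- spot_in(camera, target): "point" ([row, column] in pixels, amid what is visible of it).
- mark_of(camera, target): "point" ([row, column] in pixels: a listed point, or the origin of a listed thing).
The state is a dict: "t": time; "joint_positions": joint angles; "qvel": joint speeds; "joint_efforts": joint torques, N m; "position": TCP position; "tool_rot": TCP orientation; "contact_force": force on the tool from outside, world axes, zero at the start; "ft_torque": the same for the moment, N m; "width": finger opening in m; "finger_force": force on a finger pad.
Only numpy, scipy, OpenCV 4.12 (cv2) and the standard library are available. Lean on these libraries where they do the work, as an engineer would, in place of code of your own. Each camera call takes 0.05 s, during which the arm holds its last target. There are 200 camera calls.

### The job

Stow the tackle before the boat gets under way: lay each wooden float stick on its side, centred in the rack lane of its own colour, and only when both sticks lie there set the black rubber chock flat in the middle of the channel between them, lengthwise with the sticks, so that they cannot roll together. Also seat the blue spool flat and knob up in the grey reel's dish, and lay the bottle opener on its black outline, ring on ring. Leave the lunch carrier and the mug where they stand.

Things in the scene. Friction and masses are not known exactly. Their poses are not given: they have to be found in the camera images.
- red_stick: float stick: a plain wooden cylinder 32 mm in diameter and 110 mm long, both end 30 mm painted red, lying on its side. Origin in its middle, on its axis (16 mm above what it lies on); x along the axis; both ends alike. 40 to 85 g. It can roll.
- yellow_stick: the other float stick, same size and shape (32 mm diameter, 110 mm long), ends painted yellow. Origin in its middle, on its axis; x along the axis.
- chock: black rubber block with a small blue stripe on top: 54 mm long (x), 40 mm wide (y) for the lower 12 mm and 30 mm wide above, 28 mm high. Origin at the centre of its underside; z up. Unchanged by a half turn. About 80 g.
- spool: blue plastic reel spool standing upright: a drum 50 mm in diameter and 22 mm high with a grey round knob on top, 20 mm in diameter and 22 mm high (total 44 mm). Origin at the centre of its underside; z up through the knob.
- opener: stainless bottle opener lying flat: handle 85 mm long, 18 wide, 14 thick, and at its +x end a square head 40 x 40 mm, 8 mm thick, with a 24 mm round hole (the ring). Origin on the underside at the middle of the handle; x along the handle towards the head (head centre at x = 62 mm; whole opener from x = -42.5 to 82 mm). z up. About 90 g.
- rack: fixed light-wood board, 130 (x) x 132 (y) x 6 mm, turned any way round. Two lanes along x: red centred at y = +46 mm, yellow at y = -46 mm, each a 23 mm strip between ribs 6 wide, 4 high; a stick in it has its axis 22 mm above the counter. Between the lanes a flat bare channel 57 mm wide for the chock (60 mm free gap between the two sticks). Origin: centre of underside, on the counter; z up.
- reel: fixed grey reel on its side: a round open dish with a black floor 4 mm above the counter, flaring from 60 mm inner diameter at the floor to 76 mm at the rim, 16 mm above the counter. Beside it a foot bar (to x = 63 mm, 10 mm high) and a crank (y = -56 mm, 12 mm high). Origin on the dish's axis, at counter level; z up. The seated spool stands on the dish floor.
- opener_mat: fixed cork mat 165 (x) x 66 (y) x 3 mm with a black silhouette of the opener: a 28 mm wide bar for the handle, a 52 mm disc for the head, towards +x. Origin: centre of the underside; x towards the silhouette's head. The opener lies right with its head this way and its origin at x = -20 mm, y = 0 of the mat.
- lunch_carrier: closed three-tier aluminium lunch carrier, 122 mm in diameter, 193 mm high over its wire bail, standing loose; to be left alone. Origin at the centre of its underside.
- mug: blue mug, 76 mm in diameter, 85 mm high, handle at +y, standing loose; to be left alone. Origin at the centre of its underside.
There are look-alikes about, which are no part of the job. Several things have the shape of the reel; the one meant has the colours described above.

How it is judged:
By the outcome, as a careful person would: the job done as asked, in the order asked, and still so for the second after the job is handed in, with the robot touching nothing.
It also fails if it takes over 122 s, if anything falls off the work surface, if the arm or the gripper's body presses on something with over 40 N, if the wrist force passes 120 N, or if a joint passes its speed limit or range.

## Working session

There is one attempt and no reset: what is moved stays moved. The work goes in short steps, Python scripts to look and compute and a tool call to move; the robot and the scene stay as the last step left them, time stands still between calls to the robot, and variables do not carry over. Pictures are saved under pics/ and viewed, at most 14 in all, crops included, and the job is handed in when it is done.

Besides the shell and the picture viewer there is one more tool, called after ">>>" in YAML: its name, and indented under it one key for each argument. jog_arm: Moves the arm, as the interface text tells. Its arguments: {"type":"object","properties":{"moves":{"type":"array","items":{"type":"number"}},"grip":{"type":"number"}},"required":["moves"]}

```bash
ls; mkdir -p pics; python3 - <<'E'
from rig import *
import cv2
print(observe()); print(grasp_offset)
for n in("scene","side","wrist"):
    c=calibration(n);print(n,c)
    p,d=capture(n);cv2.imwrite(f"pics/{n}0.png",cv2.cvtColor(p,cv2.COLOR_RGB2BGR))
    for t in"red_stick yellow_stick chock spool opener rack reel opener_mat lunch_carrier mug".split():
        print(t,"spot",[(x['point'],round(x['conf'],2)) for x in spot_in(n,t)][:4] if n!="wrist" else "")
E
```

```text
pics
{'t': 0.0, 'joint_positions': array([-1.51628468e+00,  3.81211571e-01,  1.29825808e+00, -5.75205395e-06,
        1.46360323e+00, -2.15346947e-01]), 'qvel': array([ 0.0009644 , -0.00160343,  0.00128776,  0.00044922,  0.00128413,
       -0.00063417]), 'joint_efforts': array([-4.16932317e-04, -4.48461485e+01, -2.31277227e+01, -1.91734289e-04,
        4.87054145e-03,  5.86320454e-06]), 'position': array([ 0.14658245, -0.52980412,  0.23070432]), 'tool_rot': array([-7.37949047e-04,  9.90910532e-01,  1.34520520e-01,  5.66038260e-05]), 'contact_force': array([-0.85166871, -0.10529786, -0.48120987]), 'ft_torque': array([-0.02198875,  0.03188118,  0.01429932]), 'finger_force': 0.0, 'width': 0.08534280163098763}
0.0187
scene {'fov_y': 50.54792037442357, 'cx': 255.46471620449213, 'cy': 190.7520214296756, 'origin': array([1.27371084, 0.21667395, 0.87696386]), 'rotation': array([-0.2252765 ,  0.57293278,  0.72856598, -0.30031675])}
red_stick spot [([199.2, 314.5], 0.82)]
yellow_stick spot [([183.9, 259.8], 0.62), ([237.7, 235.5], 0.58)]
chock spot [([177.1, 200.6], 0.52)]
spool spot [([246.6,
[... 732 characters left out ...]
.2], 0.65)]
rack spot [([329.5, 226.4], 0.66), ([206.4, 287.3], 0.38)]
reel spot [([135.7, 358.6], 0.76), ([134.8, 310.4], 0.61), ([147.6, 206.1], 0.28)]
opener_mat spot [([189.4, 225.1], 0.62)]
lunch_carrier spot [([271.5, 115.1], 0.9), ([147.4, 204.7], 0.33)]
mug spot [([147.7, 203.6], 0.97), ([329.3, 225.6], 0.7), ([207.0, 289.2], 0.51)]
wrist {'fov_y': 65.70646984690485, 'cx': 254.60468347133255, 'cy': 192.90933752572022, 'origin': array([ 0.22887675, -0.50656565,  0.37386137]), 'rotation': array([ 0.13259279,  0.78430169, -0.59761552, -0.10072585])}
red_stick spot 
yellow_stick spot 
chock spot 
spool spot 
opener spot 
rack spot 
reel spot 
opener_mat spot 
lunch_carrier spot 
mug spot
```

```bash
python3 - <<'E'
import cv2
for n in("scene","side"):
    p=cv2.imread(f"pics/{n}0.png")
    p=p[90:390,60:460] if n=="scene" else p[90:390,70:470]
    cv2.imwrite(f"pics/{n}0b.png",cv2.resize(p,(800,600),interpolation=cv2.INTER_CUBIC))
E
```

```text
(no output)
```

View pics/scene0b.png

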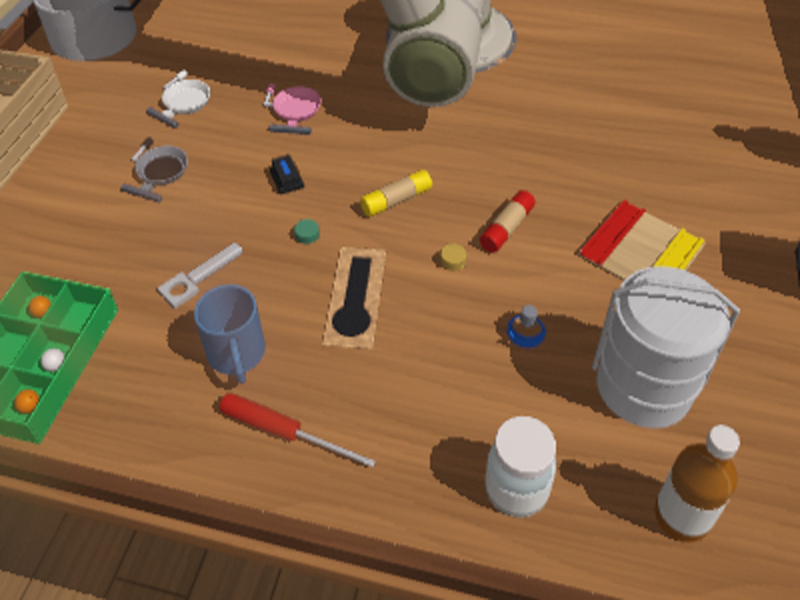

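View pics/side0b.png

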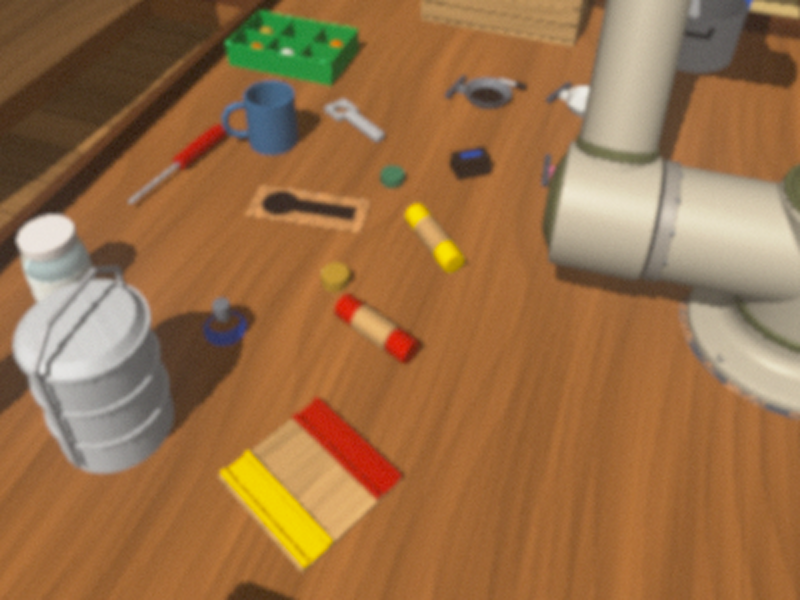

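```bash
cat >h.py <<'E'
from rig import *
import numpy as np, cv2
from scipy.spatial.transform import Rotation as R
def rot(q): return R.from_quat([q[1],q[2],q[3],q[0]]).as_matrix()
def cloud(n):
    c=calibration(n); p,d=capture(n)
    h,w=d.shape; v,u=np.mgrid[:h,:w].astype(float)
    f=h/2/np.tan(np.radians(c['fov_y']/2)); x=(u-c['cx'])/f; y=(v-c['cy'])/f
    if n=="wrist":
        r=np.hypot(x,y)+1e-9; k=np.tan(np.minimum(r,1.4))/r; x,y=x*k,y*k
    P=np.stack([x*d,y*d,d],-1)@rot(c['rotation']).T+c['origin']
    P[d<=0]=np.nan
    return p,d,P
def top(P,p,x0,x1,y0,y1,s=.001,zmax=.3):
    """ortho picture: columns = -y (left is +y), rows = -x (up is +x)"""
    H,W=int((x1-x0)/s),int((y1-y0)/s); im=np.zeros((H,W,3),np.uint8); 
    q=P.reshape(-1,3); c=p.reshape(-1,3); ok=(q[:,2]<zmax)&(q[:,0]>x0)&(q[:,0]<x1)&(q[:,1]>y0)&(q[:,1]<y1)
    q,c=q[ok],c[ok]; o=np.argsort(q[:,2]); q,c=q[o],c[o]
    im[np.minimum(((x1-q[:,0])/s).astype(int),H-1),np.minimum(((y1-q[:,1])/s).astype(int),W-1)]=c
    return im
E
python3 - <<'E'
from h import *
D={}
for n in("scene","side"):
    p,d,P=cloud(n); D[n+'p']=p; D[n+'P']=P
    ok=np.isfinite(P[...,2])&(P[...,0]>.3)&(P[...,0]<.7)&(abs(P[...,1])<.3)
    print(n,np.median(P[ok][:,2]), np.percentile(P[ok][:,2],[10,90]))
    im=top(P,p,0.15,.85,-.5,.4,.002)
    cv2.imwrite(f"pics/top_{n}.png",cv2.cvtColor(cv2.resize(cv2.dilate(im,np.ones((2,2))),None,fx=1.6,fy=1.6),cv2.COLOR_RGB2BGR))
np.savez("c0.npz",**D)
def at(n,r,c):
    P=D[n+'P'];r,c=int(r),int(c);print(n,r,c,np.nanmedian(P[r-1:r+2,c-1:c+2].reshape(-1,3),0).round(4))
for x,y in [(162,165),(286,174),(397,193),(507,222),(640,240),(525,330),(213,268),(355,300),(650,340),(228,330)]: at("scene",90+y/2,60+x/2)
E
```

```text
scene 0.00040361340587957706 [-0.00196963  0.00584224]
side -0.0006646207339008336 [-0.0024387   0.00325444]
scene 172 141 [ 0.4587 -0.3726  0.0048]
scene 177 203 [ 0.4583 -0.1634  0.0271]
scene 186 258 [0.4523 0.0053 0.0225]
scene 201 313 [0.4802 0.1728 0.0271]
scene 210 380 [0.4512 0.3612 0.0052]
scene 255 322 [0.6474 0.2219 0.0077]
scene 224 166 [ 6.360e-01 -2.138e-01  5.000e-04]
scene 240 237 [ 0.644  -0.0057  0.0044]
scene 260 385 [0.7286 0.3525 0.1493]
scene 255 174 [ 0.7757 -0.1213  0.0794]
```

```bash
cat >seg.py <<'E'
from h import *
def sel(P,p,box,hue=None,smin=90,vmin=40,zr=(-.01,.08),vmax=255,smax=255):
    hsv=cv2.cvtColor(p,cv2.COLOR_RGB2HSV); h,s,v=[hsv[...,i].astype(int) for i in range(3)]
    m=(P[...,0]>box[0])&(P[...,0]<box[1])&(P[...,1]>box[2])&(P[...,1]<box[3])&(P[...,2]>zr[0])&(P[...,2]<zr[1])&(s>=smin)&(s<=smax)&(v>=vmin)&(v<=vmax)
    if hue: 
        m&=((h>=hue[0])&(h<=hue[1])) if hue[0]<=hue[1] else ((h>=hue[0])|(h<=hue[1]))
    return P[m]
def rect(q):
    (c,wh,a)=cv2.minAreaRect(q[:,:2].astype(np.float32)*1000)
    if wh[0]<wh[1]: wh=wh[::-1]; a+=90
    return np.round(c,1),np.round(wh,1),round((a+90)%180-90,1)
E
python3 - <<'E'
from seg import *
D=np.load("c0.npz")
A={"red":((.38,.58,.08,.27),(174,6),170,60,(.002,.05)),"yel":((.35,.55,-.1,.1),(24,34),170,90,(.002,.05)),
"rackred":((.3,.62,.27,.5),(174,6),170,60,(-.01,.03)),"rackyel":((.3,.62,.27,.5),(24,34),170,90,(-.01,.03)),
"spool":((.58,.72,.15,.3),(100,130),150,40,(0,.06)),
"chock":((.4,.52,-.22,-.1),None,0,0,(.006,.05)),"chockblue":((.4,.52,-.22,-.1),(100,130),120,60,(.006,.05)),
"opener":((.52,.72,-.32,-.12),None,0,0,(.006,.05)),
"mat":((.52,.76,-.1,.08),None,0,0,(.001,.02),60),
"reel":((.38,.54,-.46,-.28),None,0,0,(.006,.05)),"mug":((.68,.86,-.25,-.03),(100,130),80,40,(0.01,.1))}
for k,a in A.items():
  for n in("scene","side"):
    q=sel(D[n+'P'],D[n+'p'],a[0],a[1],a[2],a[3],a[4],*(a[5:]))
    if len(q)>8: print(k,n,len(q),rect(q),"med",np.round(np.median(q,0)*1000,1),"z95",round(np.percentile(q[:,2],95)*1000,1))
E
```

```text
red scene 209 (array([458.5, 172.9]), array([112.3,  28. ]), -22.0) med [493.6 164.8  27.6] z95 32.8
red side 269 (array([455.1, 176.2]), array([110.7,  27.8]), -19.1) med [425.8 187.   27.6] z95 32.1
yel scene 193 (array([442.8,   4.2]), array([109.5,  26.7]), -43.7) med [466.  -13.3  27. ] z95 33.0
yel side 215 (array([438.1,   4.5]), array([113.4,  25.6]), -44.3) med [415.   32.1  26.8] z95 32.0
rackred scene 423 (array([433.9, 320.7]), array([133.1,  37.4]), -25.6) med [438.1 319.2   7.3] z95 11.6
rackred side 921 (array([431.6, 318.6]), array([129.1,  40.4]), -25.9) med [428.6 321.5   6.5] z95 10.3
rackyel scene 248 (array([453.4, 413.9]), array([85. , 35.7]), -25.4) med [450.6 415.4   7.4] z95 11.6
rackyel side 1157 (array([475.5, 403.4]), array([136.1,  35.9]), -26.1) med [468.9 405.7   6.5] z95 10.4
spool scene 99 (array([632.2, 222.8]), array([47.1, 43.3]), -88.5) med [645.5 222.4   5. ] z95 19.2
chock scene 211 (array([ 468.9, -149.2]), array([137.6,  39.9]), 36.8) med [ 444.3 -170.9   26.1] z95 30.3
chock side 245 (array([ 465.7, -147.4]), array([137.9,  39.4]), 31.6) med 
[... 374 characters left out ...]
ray([ 622.9, -219.8]), array([208.6, 182.7]), -86.8) med [ 654.3 -207.9   12.5] z95 41.8
mat scene 398 (array([629.1, -14.9]), array([127.2,  47.7]), 15.1) med [643.4  -9.3   3.6] z95 5.8
mat side 62 (array([631.6, -15.9]), array([108.5,  28.4]), 18.2) med [660.4  -8.9   2.4] z95 4.6
reel scene 312 (array([ 467.9, -384. ]), array([112.2, 102.2]), -13.6) med [ 460.6 -382.2   10.1] z95 16.8
reel side 193 (array([ 462.5, -382.1]), array([109.4, 103.4]), -11.3) med [ 464.7 -388.2    9.6] z95 15.3
mug scene 73 (array([ 762.6, -135.2]), array([87.8, 72.4]), 1.7) med [ 773.4 -135.1   83.6] z95 86.3
mug side 634 (array([ 742.6, -126.5]), array([94.5, 76.7]), 65.1) med [ 737.7 -109.9   57.6] z95 82.2
```

View pics/top_scene.png

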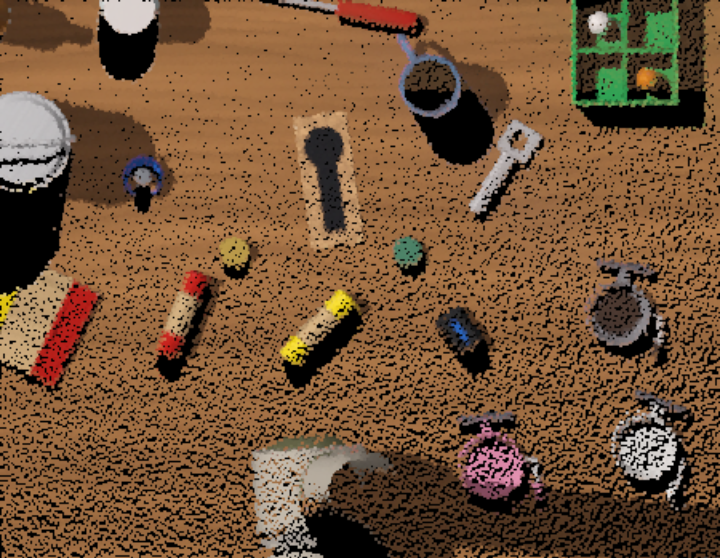

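>>> jog_arm:
  moves: [0.6,0.9,0.04,0,0,6,0.6,0.9,0.04,0,0,6,0.6,0.9,0.04,0,0,6,0.6,0.9,0.04,0,0,6,0.6,0.9,0.04,0,0,6,0.6,0.9,0.04,0,0,6,0.6,0.9,0.04,0,0,6,0.6,0.9,0.04,0,0,6]
  grip: 1

```text
t: 1.92
position: [0.2912, -0.3127, 0.2411]
tool_rot: [0.0, 0.849, 0.528, 0.0]
contact_force: [-0.0, -0.5, -0.0]
width: 0.0857
finger_force: 0.0
```

>>> jog_arm:
  moves: [0.5,0.9,0.04,0,0,6,0.5,0.9,0.04,0,0,6,0.5,0.9,0.04,0,0,6,0.5,0.9,0.04,0,0,6,0.5,0.9,0.04,0,0,6,0.5,0.9,0.04,0,0,6,0.5,0.9,0.04,0,0,6,0.5,0.9,0.04,0,0,6]

```text
t: 2.58
position: [0.4111, -0.0966, 0.2508]
tool_rot: [0.0, 0.561, 0.828, 0.0]
contact_force: [0.7, -0.5, 0.4]
width: 0.0854
finger_force: 0.0
```

>>> jog_arm:
  moves: [0.35,0.9,0.04,0,0,6,0.35,0.9,0.04,0,0,6,0.35,0.9,0.04,0,0,6,0.35,0.9,0.04,0,0,6,0.35,0.9,0.04,0,0,6,0.35,0.9,0.04,0,0,6,0.35,0.9,0.04,0,0,6,0.35,0.9,0.04,0,0,6]

```text
t: 3.25
position: [0.4949, 0.1194, 0.2603]
tool_rot: [0.0, 0.176, 0.984, -0.0]
contact_force: [0.1, -0.3, -0.6]
width: 0.0855
finger_force: 0.0
```

```bash
python3 - <<'E'
from seg import *
p,d,P=cloud("wrist"); np.savez("w1.npz",p=p,P=P)
cv2.imwrite("pics/w1.png",cv2.cvtColor(cv2.resize(p,(800,600)),cv2.COLOR_RGB2BGR))
ok=np.isfinite(P[...,2])&(P[...,2]<.05); print("floor",np.percentile(P[ok][:,2],[10,50,90]).round(4))
A={"red":((.38,.55,.08,.26),(174,6),170,60,(.002,.05)),"yel":((.35,.55,-.1,.1),(24,34),170,90,(.002,.05)),
"rackred":((.3,.62,.27,.5),(174,6),170,60,(-.01,.03)),"rackyel":((.3,.62,.27,.5),(24,34),170,90,(-.01,.03)),
"spool":((.58,.72,.15,.3),(100,130),150,40,(-.01,.06)),
"chock":((.37,.5,-.22,-.1),None,0,0,(.01,.05),70),"chockblue":((.4,.52,-.22,-.1),(100,130),120,60,(.006,.05)),
"mat":((.52,.76,-.1,.08),None,0,0,(-.005,.02),60)}
for k,a in A.items():
    q=sel(P,p,a[0],a[1],a[2],a[3],a[4],*(a[5:]))
    if len(q)>8: print(k,len(q),rect(q),"med",np.round(np.median(q,0)*1000,1),"z95",round(np.percentile(q[:,2],95)*1000,1))
E
```

```text
floor [-0.0012  0.0001  0.0061]
red 1035 (array([456.7, 173.6]), array([108.5,  30.6]), -21.0) med [433.1 174.1  29.7] z95 32.3
yel 871 (array([439. ,   5.4]), array([108.6,  27.7]), -44.0) med [420.7  25.6  29.7] z95 32.3
rackred 2068 (array([432.9, 323.8]), array([134.8,  38.4]), -27.1) med [435.3 322.8   6.9] z95 10.7
rackyel 1009 (array([473.7, 409.9]), array([133.1,  44.8]), -24.8) med [488.4 403.9   7.4] z95 10.6
spool 239 (array([625.6, 223.8]), array([46.9, 44.8]), -68.7) med [611.9 218.2   4.9] z95 20.8
chock 706 (array([ 435.2, -170.2]), array([54.5, 38.4]), 34.6) med [ 434.1 -164.4   27.1] z95 29.1
chockblue 76 (array([ 436.9, -172. ]), array([30.7,  9. ]), 38.4) med [ 436.9 -171.8   28.5] z95 29.7
mat 1192 (array([625.8,  -3. ]), array([129.7,  46.1]), 2.1) med [633.3  -7.6   3.2] z95 4.4
```

View pics/w1.png

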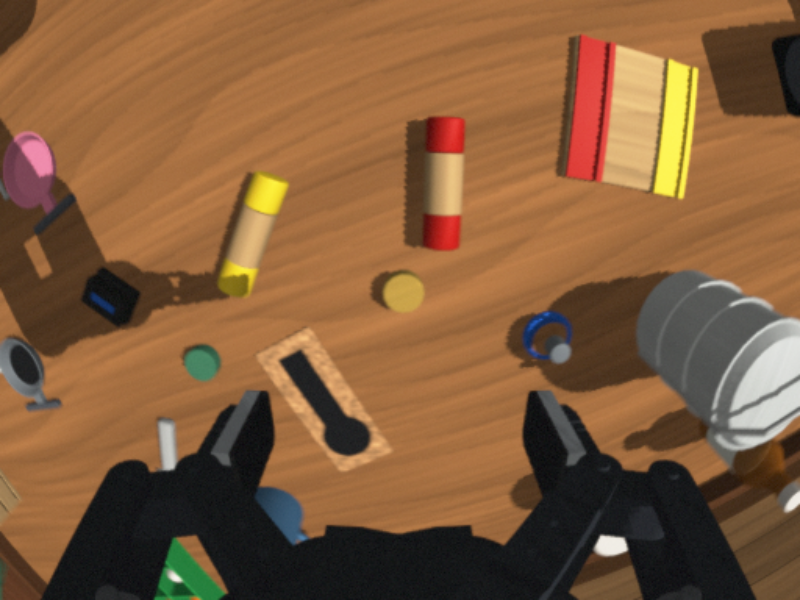

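>>> jog_arm:
  moves: [-0.42,0.6,-0.9,0,0,0,-0.42,0.6,-0.9,0,0,0,-0.43,0.61,-0.9,0,0,0,0,0,-0.9,0,0,0,0,0,-0.9,0,0,0,0,0,-0.9,0,0,0,0,0,-0.9,0,0,0,0,0,-0.9,0,0,0]

```text
t: 3.97
position: [0.4565, 0.1722, 0.0431]
tool_rot: [0.0, 0.178, 0.984, 0.0]
contact_force: [1.3, -0.7, 0.4]
width: 0.0851
finger_force: 0.0
```

>>> jog_arm:
  moves: [0,0,-0.5,0,0,0,0,0,-0.5,0,0,0,0,0,-0.3,0,0,0,0,0,0,0,0,0]

```text
t: 4.3
position: [0.4559, 0.1721, 0.0038]
tool_rot: [-0.001, 0.178, 0.984, -0.0]
contact_force: [0.2, -0.4, -0.4]
width: 0.0852
finger_force: 0.0
```

>>> jog_arm:
  moves: [0,0,0,0,0,0,0,0,0,0,0,0,0,0,0,0,0,0,0,0,0,0,0,0,0,0,0,0,0,0,0,0,0,0,0,0,0,0,0,0,0,0,0,0,0,0,0,0]
  grip: 0

```text
t: 4.97
position: [0.4569, 0.1723, 0.0061]
tool_rot: [0.001, 0.178, 0.984, 0.0]
contact_force: [-0.9, -0.2, 7.1]
width: 0.0301
finger_force: 58.7
```

>>> jog_arm:
  moves: [0,0,1,0,0,0,0,0,1,0,0,0,-0.15,0.99,0,0,0,-1,-0.15,0.99,0,0,0,-1,-0.16,0.99,0,0,0,-1,-0.16,0.99,0,0,0,-1,-0.16,0.99,0,0,0,-1,0,0,-0.6,0,0,0]

```text
t: 5.63
position: [0.4336, 0.3255, 0.0497]
tool_rot: [0.003, 0.22, 0.976, 0.003]
contact_force: [-0.3, -0.7, -0.8]
width: 0.0299
finger_force: 59.9
```

```bash
python3 - <<'E'
from seg import *
s=observe();print(s['position'],s['width'],s['contact_force'])
for n in("wrist","side","scene"):
    p,d,P=cloud(n)
    print(n)
    for k,a in {"stick":((.3,.55,.24,.4),(174,6),170,60,(.045,.09)),"rackred":((.3,.62,.27,.5),(174,6),170,60,(-.01,.02)),"rackyel":((.3,.62,.27,.5),(24,34),170,90,(-.01,.03))}.items():
        q=sel(P,p,a[0],a[1],a[2],a[3],a[4])
        if len(q)>8: print(k,len(q),rect(q),np.round(np.percentile(q[:,2],95)*1000,1))
    if n!="scene": cv2.imwrite(f"pics/r_{n}.png",cv2.cvtColor(p,cv2.COLOR_RGB2BGR))
a=cv2.imread("pics/r_wrist.png");b=cv2.imread("pics/r_side.png")[180:380,120:420]
cv2.imwrite("pics/r.png",np.hstack([cv2.resize(a,(400,300)),cv2.resize(b,(400,300))]))
E
```

```text
[0.43358351 0.32554941 0.04971203] 0.029942181803207932 [-0.27598395 -0.74362357 -0.82124874]
wrist
stick 6070 (array([431.6, 327.6]), array([105.8,  30.7]), -26.4) 75.4
rackred 1470 (array([460.3, 315.2]), array([184.6,  35. ]), -22.5) 10.6
rackyel 6717 (array([473.8, 405.8]), array([129.6,  35.7]), -25.7) 10.5
side
stick 301 (array([425.9, 336.7]), array([98.1, 31.5]), -11.7) 70.7
rackred 436 (array([430.8, 319.7]), array([126.6,  40.1]), -25.5) 10.5
rackyel 1170 (array([475.8, 403. ]), array([136.5,  36.4]), -26.1) 10.6
scene
stick 154 (array([442.3, 323.2]), array([100.,  41.]), -27.1) 71.8
rackred 260 (array([430.8, 313.3]), array([131.9,  54.4]), -26.1) 11.5
rackyel 245 (array([454.6, 413.8]), array([85. , 35.4]), -25.6) 11.5
```

View pics/r.png

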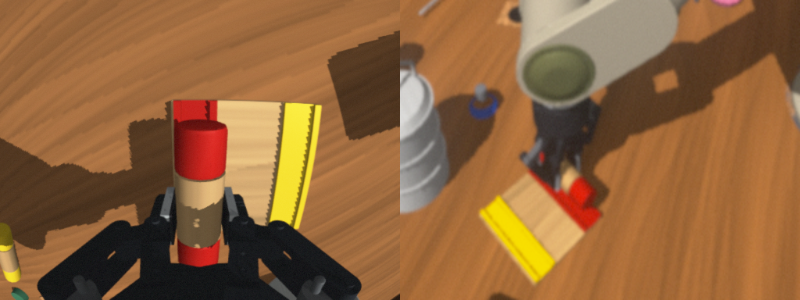

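>>> jog_arm:
  moves: [0,0,-0.5,0,0,0,0,0,-0.2,0,0,0,0,0,0,0,0,0]

```text
t: 6.03
position: [0.4328, 0.3197, 0.0256]
tool_rot: [-0.001, 0.222, 0.975, -0.001]
contact_force: [-0.5, -0.9, -0.2]
width: 0.0299
finger_force: 59.9
```

>>> jog_arm:
  moves: [0.05,0.06,-0.2,0,0,0,0,0,-0.2,0,0,0,0,0,0,0,0,0,0,0,0,0,0,0]

```text
t: 6.37
position: [0.4345, 0.3224, 0.014]
tool_rot: [-0.0, 0.221, 0.975, -0.0]
contact_force: [-0.2, 0.8, 0.2]
width: 0.03
finger_force: 59.9
```

>>> jog_arm:
  moves: [0,0,-0.05,0,0,0,0,0,0,0,0,0]

```text
t: 6.53
position: [0.4346, 0.3225, 0.0127]
tool_rot: [0.0, 0.221, 0.975, 0.0]
contact_force: [-0.4, 0.3, -2.1]
width: 0.0299
finger_force: 59.9
```

>>> jog_arm:
  moves: [0,0,0,0,0,0,0,0,0,0,0,0,0,0,0,0,0,0,0,0,0,0,0,0,0,0,0.2,0,0,0,0,0,0.8,0,0,0,0,0,1,0,0,0,0,0,1,0,0,0]
  grip: 0.6

```text
t: 7.2
position: [0.4342, 0.3223, 0.1039]
tool_rot: [-0.0, 0.221, 0.975, -0.0]
contact_force: [0.7, 0.0, 0.7]
width: 0.0512
finger_force: 0.0
```

>>> jog_arm:
  moves: [0,0,1,0,0,0,0,0,1,0,0,0,0,0,1,0,0,0,0,0,0,0,0,0]
  grip: 1

```text
t: 7.53
position: [0.4363, 0.3234, 0.1989]
tool_rot: [0.004, 0.221, 0.975, 0.003]
contact_force: [0.8, -0.3, -0.3]
width: 0.0853
finger_force: 0.0
```

```bash
python3 - <<'E'
from seg import *
for n in("wrist","side"):
    p,d,P=cloud(n)
    print(n)
    for k,a in {"stick":((.3,.55,.24,.4),(174,6),170,60,(.016,.06)),"rackyel":((.3,.62,.27,.5),(24,34),170,90,(-.01,.03))}.items():
        q=sel(P,p,a[0],a[1],a[2],a[3],a[4])
        if len(q)>8: print(k,len(q),rect(q),np.round(np.percentile(q[:,2],95)*1000,1))
    cv2.imwrite(f"pics/r2_{n}.png",cv2.cvtColor(p,cv2.COLOR_RGB2BGR))
E
```

```text
wrist
stick 1461 (array([433.7, 323.1]), array([109.3,  31.1]), -26.3) 38.0
rackyel 3013 (array([474.1, 405.9]), array([129.9,  35.8]), -25.7) 10.7
side
stick 416 (array([433.1, 324.5]), array([111. ,  30.2]), -24.8) 37.7
rackyel 1183 (array([475.9, 402.4]), array([137.5,  37.3]), -25.9) 10.5
```

View pics/r2_wrist.png

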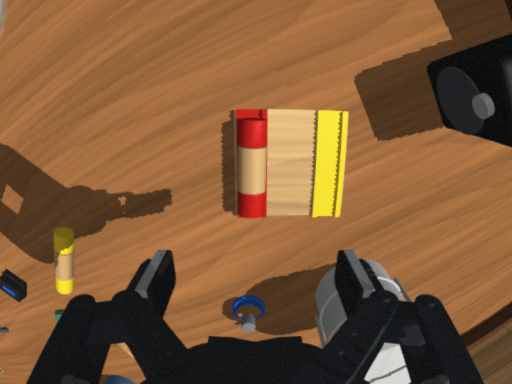

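>>> jog_arm:
  moves: [0.02,-0.97,0,0,0,-2,0.02,-0.97,0,0,0,-2,0.02,-0.97,0,0,0,-2,0.02,-0.97,0,0,0,-2,0.02,-0.97,0,0,0,-2,0.02,-0.97,0,0,0,-2,0.02,-0.97,0,0,0,-2,0.02,-0.97,0,0,0,-2]

```text
t: 8.3
position: [0.4385, 0.0884, 0.1915]
tool_rot: [-0.001, 0.355, 0.935, -0.0]
contact_force: [0.3, 0.2, 0.3]
width: 0.0857
finger_force: 0.0
```

>>> jog_arm:
  moves: [0,-0.95,-0.8,0,0,-0.8,0,-0.95,-0.8,0,0,-0.8,0,-0.94,-0.8,0,0,-0.9,0,0,-0.8,0,0,0,0,0,-0.8,0,0,0,0,0,-0.6,0,0,0,0,0,-0.2,0,0,0,0,0,0,0,0,0]

```text
t: 8.97
position: [0.4382, 0.0048, 0.0471]
tool_rot: [-0.002, 0.375, 0.927, -0.0]
contact_force: [0.8, -0.3, -0.2]
width: 0.0854
finger_force: 0.0
```

>>> jog_arm:
  moves: [0.02,0,-0.5,0,0,0,0.02,0,-0.5,0,0,0,0,0,-0.4,0,0,0,0,0,0,0,0,0]

```text
t: 9.3
position: [0.4401, 0.0048, 0.0059]
tool_rot: [-0.001, 0.375, 0.927, -0.0]
contact_force: [-0.5, 0.8, 0.1]
width: 0.0851
finger_force: 0.0
```

>>> jog_arm:
  moves: [0,0,0,0,0,0,0,0,0,0,0,0,0,0,0,0,0,0,0,0,0,0,0,0,0,0,0,0,0,0,0,0,0,0,0,0,0,0,0,0,0,0,0,0,0,0,0,0]
  grip: 0

```text
t: 9.97
position: [0.4409, 0.0045, 0.0075]
tool_rot: [0.001, 0.375, 0.927, 0.0]
contact_force: [-1.1, 0.7, 8.4]
width: 0.0293
finger_force: 58.6
```

>>> jog_arm:
  moves: [0,0,1,0,0,0,0,0,1,0,0,0,0,0,1,0,0,0,0.1,0.95,0,0,0,2,0.1,0.95,0,0,0,2,0.1,0.95,0,0,0,2,0.1,0.95,0,0,0,2,0.1,0.95,0,0,0,2]

```text
t: 10.63
position: [0.4554, 0.1484, 0.097]
tool_rot: [0.0, 0.292, 0.956, 0.0]
contact_force: [0.4, -0.7, -0.7]
width: 0.0298
finger_force: 60.2
```

>>> jog_arm:
  moves: [0.07,0.95,0,0,0,1,0.07,0.95,0,0,0,1,0.07,0.95,0,0,0,1,0.07,0.95,0,0,0,1,0.07,0.95,0,0,0,1,0.07,0.95,0,0,0,1,0.07,0.95,0,0,0,1,0.07,0.95,0,0,0,1]

```text
t: 11.3
position: [0.472, 0.3764, 0.0968]
tool_rot: [-0.0, 0.225, 0.974, -0.0]
contact_force: [0.6, -0.1, -0.9]
width: 0.0298
finger_force: 60.2
```

>>> jog_arm:
  moves: [0.04,0.5,0,0,0,0,0.03,0.5,0,0,0,0,0,0,-0.8,0,0,0,0,0,-0.8,0,0,0,0,0,-0.4,0,0,0,0,0,0,0,0,0,0,0,0,0,0,0]

```text
t: 11.88
position: [0.4744, 0.4049, 0.0367]
tool_rot: [-0.0, 0.225, 0.974, -0.0]
contact_force: [-0.2, 0.4, -0.9]
width: 0.0299
finger_force: 60.2
```

>>> jog_arm:
  moves: [0,0,-0.4,0,0,0,0,0,-0.35,0,0,0,0,0,-0.03,0,0,0,0,0,0,0,0,0]

```text
t: 12.22
position: [0.4748, 0.4051, 0.0137]
tool_rot: [0.0, 0.225, 0.974, 0.0]
contact_force: [0.4, -0.1, -0.7]
width: 0.03
finger_force: 60.5
```

>>> jog_arm:
  moves: [0,0,0,0,0,0,0,0,0,0,0,0,0,0,0,0,0,0,0,0,0,0,0,0,0,0,0.2,0,0,0,0,0,0.8,0,0,0,0,0,1,0,0,0,0,0,1,0,0,0]
  grip: 0.6

```text
t: 12.88
position: [0.4742, 0.4048, 0.1044]
tool_rot: [-0.0, 0.225, 0.974, -0.0]
contact_force: [1.1, 0.1, 0.8]
width: 0.051
finger_force: 0.0
```

>>> jog_arm:
  moves: [0,0,1,0,0,0,0,0,1,0,0,0,0,0,1,0,0,0,0,0,0,0,0,0]
  grip: 1

```text
t: 13.22
position: [0.4761, 0.406, 0.2003]
tool_rot: [0.004, 0.225, 0.974, 0.004]
contact_force: [0.7, 0.5, 0.6]
width: 0.0854
finger_force: 0.0
```

```bash
python3 - <<'E'
from seg import *
print(observe()['position'])
for n in("wrist","side"):
    p,d,P=cloud(n)
    print(n)
    for k,a in {"red":((.3,.55,.24,.5),(174,6),170,60,(.016,.06)),"yel":((.3,.6,.24,.5),(24,34),170,90,(.016,.06)),"rackyel":((.3,.62,.27,.5),(24,34),170,90,(-.01,.012)),"rackred":((.3,.62,.27,.5),(174,6),170,90,(-.01,.012))}.items():
        q=sel(P,p,a[0],a[1],a[2],a[3],a[4])
        if len(q)>8: print(k,len(q),rect(q),np.round(np.percentile(q[:,2],95)*1000,1))
    cv2.imwrite(f"pics/r3_{n}.png",cv2.cvtColor(p,cv2.COLOR_RGB2BGR))
E
```

```text
[0.4761198  0.40603089 0.20031511]
wrist
red 1358 (array([433.8, 324. ]), array([109.5,  31.7]), -26.8) 38.1
yel 1469 (array([474.1, 406. ]), array([109.4,  31.5]), -26.2) 38.0
rackyel 356 (array([476.3, 404.3]), array([134.6,  34.8]), -25.5) 10.7
rackred 625 (array([433.5, 320.5]), array([129.9,  41. ]), -25.3) 11.2
side
red 382 (array([432.3, 323.8]), array([110.2,  30.2]), -25.8) 37.4
yel 527 (array([473.4, 407.1]), array([110.8,  28.8]), -25.3) 37.9
rackyel 256 (array([478.8, 404.1]), array([142. ,  34.3]), -23.6) 11.0
rackred 186 (array([433. , 321.4]), array([129.8,  35.9]), -24.4) 11.0
```

View pics/r3_wrist.png

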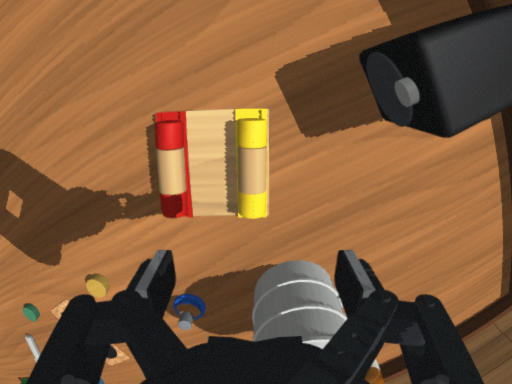

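>>> jog_arm:
  moves: [-0.065,-0.96,0,0,0,-5.9,-0.065,-0.96,0,0,0,-5.9,-0.065,-0.96,0,0,0,-5.9,-0.065,-0.96,0,0,0,-5.9,-0.065,-0.96,0,0,0,-5.9,-0.065,-0.96,0,0,0,-5.9,-0.065,-0.96,0,0,0,-5.9,-0.065,-0.96,0,0,0,-5.9]

```text
t: 13.98
position: [0.4578, 0.1732, 0.192]
tool_rot: [-0.001, 0.599, 0.801, -0.001]
contact_force: [0.4, -0.1, -0.4]
width: 0.0855
finger_force: 0.0
```

>>> jog_arm:
  moves: [-0.065,-0.96,0,0,0,-5.9,-0.065,-0.96,0,0,0,-5.9,-0.065,-0.96,0,0,0,-5.9,-0.065,-0.96,0,0,0,-5.9,-0.065,-0.96,0,0,0,-5.9,-0.065,-0.96,0,0,0,-5.9,-0.065,-0.96,0,0,0,-5.9,-0.065,-0.96,0,0,0,-5.9]

```text
t: 14.65
position: [0.4423, -0.0569, 0.1921]
tool_rot: [-0.001, 0.869, 0.494, -0.001]
contact_force: [0.5, 0.1, -0.4]
width: 0.0855
finger_force: 0.0
```

>>> jog_arm:
  moves: [-0.065,-0.96,0,0,0,-5.9,-0.065,-0.96,0,0,0,-5.9,-0.065,-0.96,0,0,0,-5.9,-0.065,-0.96,0,0,0,-5.9,0,0,0,0,0,0,0,0,0,0,0,0]

```text
t: 15.15
position: [0.4348, -0.1717, 0.192]
tool_rot: [-0.001, 0.951, 0.308, -0.001]
contact_force: [-0.8, 0.2, 1.9]
width: 0.0854
finger_force: 0.0
```

```bash
python3 - <<'E'
from seg import *
s=observe();print(s['position'],s['tool_rot'])
p,d,P=cloud("wrist"); np.savez("w2.npz",p=p,P=P)
for k,a in {"chock":((.37,.5,-.24,-.1),None,0,0,(.006,.05)),"chocktop":((.37,.5,-.24,-.1),None,0,0,(.024,.05)),"blue":((.4,.52,-.22,-.1),(100,130),120,60,(.006,.05)),
 "reel":((.36,.56,-.48,-.28),None,0,0,(.006,.04)),"opener":((.52,.69,-.32,-.12),None,0,0,(.005,.025))}.items():
    q=sel(P,p,a[0],a[1],a[2],a[3],a[4])
    if len(q)>8: print(k,len(q),rect(q),np.round(np.percentile(q[:,2],[50,95])*1000,1))
cv2.imwrite("pics/w2.png",cv2.cvtColor(p,cv2.COLOR_RGB2BGR))
E
```

```text
[ 0.43479188 -0.17166884  0.19198907] [-1.17356897e-03  9.51470166e-01  3.07737749e-01 -7.89498687e-04]
chock 1767 (array([ 436. , -172.1]), array([53.4, 40.1]), 36.4) [27.6 29. ]
chocktop 1335 (array([ 436.2, -171.8]), array([52.5, 29.8]), 36.6) [27.9 29.1]
blue 260 (array([ 435.7, -172.5]), array([31.6,  9.6]), 36.1) [28.  29.5]
reel 1411 (array([ 468.4, -384.6]), array([105.4, 104.8]), -13.8) [10.3 16.3]
opener 1672 (array([ 604.7, -193.7]), array([218.7,  42.5]), -38.5) [12.7 15.2]
```

View pics/w2.png

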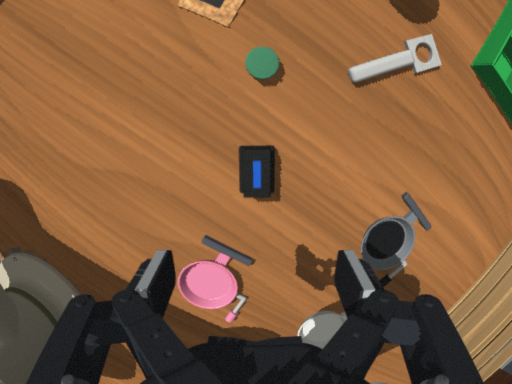

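>>> jog_arm:
  moves: [0.04,0,-0.3,0,0,6.96,0,0,-0.3,0,0,6.96,0,0,-0.3,0,0,6.96,0,0,-0.3,0,0,6.96,0,0,-0.3,0,0,6.96,0,0,-0.3,0,0,6.96,0,0,-0.3,0,0,6.96,0,0,-0.3,0,0,6.96]

```text
t: 15.87
position: [0.4365, -0.1694, 0.1204]
tool_rot: [-0.001, 0.694, 0.72, -0.0]
contact_force: [0.3, -0.5, -0.2]
width: 0.0855
finger_force: 0.0
```

>>> jog_arm:
  moves: [0,0,-0.3,0,0,6.96,0,0,-0.3,0,0,6.96,0,0,-0.3,0,0,6.96,0,0,-0.3,0,0,6.96,0,0,-0.3,0,0,6.96,0,0,-0.5,0,0,0,0,0,-0.3,0,0,0,0,0,0,0,0,0]

```text
t: 16.53
position: [0.4358, -0.1694, 0.0506]
tool_rot: [-0.002, 0.45, 0.893, 0.0]
contact_force: [-1.0, 0.5, 1.1]
width: 0.0856
finger_force: 0.0
```

>>> jog_arm:
  moves: [0,-0.085,-0.6,0,0,0,0,0,-0.5,0,0,0,0,0,-0.4,0,0,0,0,0,0,0,0,0]

```text
t: 16.87
position: [0.436, -0.1726, 0.006]
tool_rot: [-0.002, 0.45, 0.893, 0.0]
contact_force: [-0.6, 1.2, -0.5]
width: 0.0855
finger_force: 0.0
```

>>> jog_arm:
  moves: [0,0,0,0,0,0,0,0,0,0,0,0,0,0,0,0,0,0,0,0,0,0,0,0,0,0,0,0,0,0,0,0,0,0,0,0,0,0,0,0,0,0]
  grip: 0

```text
t: 17.45
position: [0.4371, -0.1737, 0.0085]
tool_rot: [0.001, 0.45, 0.893, -0.0]
contact_force: [-0.9, 1.4, 6.5]
width: 0.0524
finger_force: 63.6
```

>>> jog_arm:
  moves: [0,0,1,0,0,0,0,0,1,0,0,0,0,0,1,0,0,0,0.03,0.94,0,0,0,-3.28,0.03,0.94,0,0,0,-3.28,0.03,0.94,0,0,0,-3.28,0.03,0.94,0,0,0,-3.28,0.03,0.94,0,0,0,-3.28]

```text
t: 18.12
position: [0.441, -0.0312, 0.098]
tool_rot: [0.001, 0.575, 0.818, 0.0]
contact_force: [-0.1, -0.1, -1.5]
width: 0.0526
finger_force: 63.7
```

>>> jog_arm:
  moves: [0.03,0.94,0,0,0,-3.28,0.03,0.94,0,0,0,-3.28,0.03,0.94,0,0,0,-3.28,0.03,0.94,0,0,0,-3.28,0.03,0.94,0,0,0,-3.28,0.03,0.94,0,0,0,-3.28,0.03,0.94,0,0,0,-3.28,0.03,0.94,0,0,0,-3.28]

```text
t: 18.78
position: [0.4482, 0.1946, 0.098]
tool_rot: [0.0, 0.745, 0.667, 0.0]
contact_force: [0.5, -0.3, -1.1]
width: 0.0527
finger_force: 63.7
```

>>> jog_arm:
  moves: [0.03,0.94,0,0,0,-3.28,0.03,0.94,0,0,0,-3.28,0.03,0.94,0,0,0,-3.28,0.03,0.94,0,0,0,-3.28,0.03,0.94,0,0,0,-3.28,0.03,0.94,0,0,0,-3.28,0,0.05,0,0,0,0,0,0,0,0,0,0]

```text
t: 19.45
position: [0.4533, 0.3649, 0.0975]
tool_rot: [0.0, 0.847, 0.532, 0.0]
contact_force: [-0.1, -1.2, -1.2]
width: 0.0526
finger_force: 63.7
```

```bash
python3 - <<'E'
from seg import *
s=observe();print(s['position'],s['tool_rot'],s['contact_force'])
p,d,P=cloud("wrist")
for k,a in {"chocktop":((.37,.55,.28,.45),None,0,0,(.09,.15),90),"blue":((.37,.55,.28,.45),(100,130),120,60,(.04,.2)),"red":((.3,.55,.24,.5),(174,6),170,60,(.016,.06)),"yel":((.3,.6,.24,.5),(24,34),170,90,(.016,.06))}.items():
    q=sel(P,p,a[0],a[1],a[2],a[3],a[4],*a[5:])
    if len(q)>8: print(k,len(q),rect(q),np.round(np.percentile(q[:,2],[50,95])*1000,1))
p2=capture("side")[0][180:380,120:420]
cv2.imwrite("pics/c3.png",cv2.cvtColor(np.hstack([cv2.resize(p,(400,300)),cv2.resize(p2,(400,300))]),cv2.COLOR_RGB2BGR))
E
```

```text
[0.45330097 0.36490183 0.0975471 ] [2.88955768e-05 8.46822390e-01 5.31875723e-01 2.34451407e-04] [-0.13113407 -1.16698452 -1.18756943]
chocktop 10262 (array([455.6, 369.9]), array([114.4,  35.8]), -26.0) [116.9 147.5]
blue 906 (array([454.4, 367.1]), array([30.6,  9.8]), -25.5) [117.3 118.2]
red 107 (array([440.9, 336.1]), array([109.4,   5.3]), -27.6) [23.2 28.6]
yel 3206 (array([475.1, 407.2]), array([110.4,  30.5]), -26.3) [35.7 38.1]
```

View pics/c3.png

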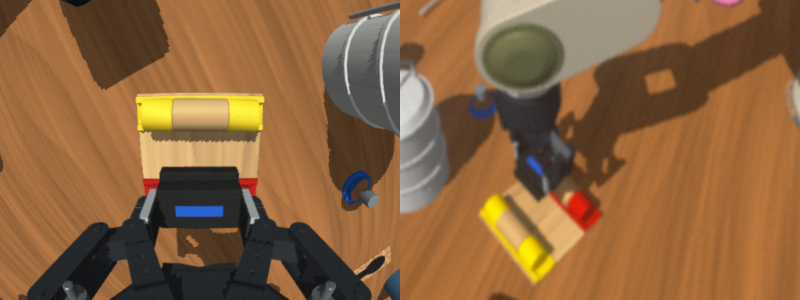

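>>> jog_arm:
  moves: [-0.03,-0.07,-0.6,0,0,0,0,0,-0.6,0,0,0,0,0,-0.6,0,0,0,0,0,-0.5,0,0,0,0,0,-0.3,0,0,0,0,0,-0.1,0,0,0,0,0,0,0,0,0,0,0,0,0,0,0]

```text
t: 20.22
position: [0.4534, 0.3615, 0.017]
tool_rot: [0.0, 0.848, 0.531, 0.001]
contact_force: [-0.3, -0.4, -0.7]
width: 0.0526
finger_force: 63.8
```

>>> jog_arm:
  moves: [0,0,-0.09,0,0,0,0,0,0,0,0,0]

```text
t: 20.38
position: [0.4536, 0.3619, 0.0146]
tool_rot: [0.0, 0.847, 0.531, 0.001]
contact_force: [1.6, 0.2, 2.2]
width: 0.0527
finger_force: 64.0
```

>>> jog_arm:
  moves: [0,0,0,0,0,0,0,0,0,0,0,0,0,0,0,0,0,0,0,0,0,0,0,0,0,0,0.2,0,0,0,0,0,0.8,0,0,0,0,0,1,0,0,0,0,0,1,0,0,0]
  grip: 0.9

```text
t: 21.05
position: [0.4526, 0.3615, 0.1047]
tool_rot: [-0.0, 0.848, 0.531, -0.001]
contact_force: [0.3, 0.8, 0.7]
width: 0.0766
finger_force: 0.0
```

>>> jog_arm:
  moves: [0,0,1,0,0,0,0,0,1,0,0,0,0,0,1,0,0,0,0,0,0,0,0,0,0,0,0,0,0,0]

```text
t: 21.47
position: [0.4532, 0.3619, 0.1954]
tool_rot: [0.0, 0.847, 0.531, 0.002]
contact_force: [0.3, 0.5, -0.2]
width: 0.0772
finger_force: 0.0
```

```bash
python3 - <<'E'
from seg import *
s=observe();print(s['position'],s['tool_rot'],s['contact_force'])
for n in("wrist","side"):
  p,d,P=cloud(n); print(n)
  if n=="wrist": np.savez("w4.npz",p=p,P=P); cv2.imwrite("pics/c4.png",cv2.cvtColor(p,cv2.COLOR_RGB2BGR))
  for k,a in {"chocktop":((.40,.51,.31,.42),None,0,0,(.015,.05),60),"blue":((.37,.55,.28,.45),(100,130),120,60,(.015,.1)),"red":((.3,.55,.24,.5),(174,6),170,60,(.016,.06)),"yel":((.3,.6,.24,.5),(24,34),170,90,(.016,.06)),"spoolblue":((.58,.72,.15,.3),(100,130),120,40,(-.01,.04)),"knob":((.58,.72,.15,.3),None,0,0,(.03,.06),255,120)}.items():
    q=sel(P,p,a[0],a[1],a[2],a[3],a[4],*a[5:])
    if len(q)>8: print(k,len(q),rect(q),np.round(np.percentile(q[:,2],[50,95])*1000,1))
E
```

```text
[0.45321794 0.36189684 0.19535914] [1.68028375e-04 8.47466857e-01 5.30845082e-01 1.84304862e-03] [ 0.3254988   0.52540035 -0.1592041 ]
wrist
chocktop 1339 (array([456.3, 366.8]), array([52.2, 33.3]), -25.6) [33.5 35. ]
blue 264 (array([454.7, 364.2]), array([31. , 10.3]), -24.3) [34.1 35.2]
red 1397 (array([435.7, 324.4]), array([109.3,  29.9]), -27.0) [35.2 38. ]
yel 1597 (array([475.1, 407.3]), array([110.2,  30.9]), -26.6) [35.4 38.3]
spoolblue 401 (array([627.4, 225.5]), array([48.3, 46.4]), 36.2) [ 5.  20.5]
knob 234 (array([628.7, 224.7]), array([20.1, 18.8]), -29.1) [43.1 44.7]
side
chocktop 45 (array([442.7, 377.3]), array([39.4, 22.3]), 1.8) [27.5 34.7]
blue 70 (array([453.5, 361.6]), array([32.4, 11.1]), -28.9) [33.4 35.2]
red 428 (array([433.3, 324.6]), array([111.4,  29.7]), -24.5) [33.7 37.6]
yel 533 (array([473. , 407.1]), array([111.3,  28.4]), -25.5) [34.1 37.8]
spoolblue 65 (array([618.1, 235.1]), array([41.2, 19.2]), 33.8) [ 6.6 20.3]
knob 72 (array([625.7, 223.5]), array([19.7, 18. ]), 62.3) [41.5 44.4]
```

View pics/c4.png

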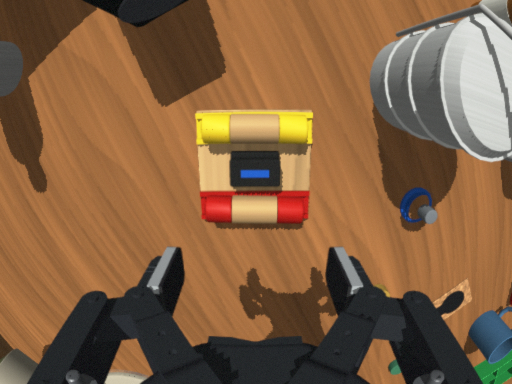

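>>> jog_arm:
  moves: [0.447,-0.353,0,0,0,6.93,0.447,-0.353,0,0,0,6.93,0.447,-0.353,0,0,0,6.93,0.447,-0.353,0,0,0,6.93,0.447,-0.353,0,0,0,6.93,0.447,-0.353,0,0,0,6.93,0.447,-0.353,0,0,0,6.93,0.447,-0.353,0,0,0,6.93]

```text
t: 22.23
position: [0.5603, 0.2762, 0.1918]
tool_rot: [-0.001, 0.501, 0.866, -0.001]
contact_force: [0.3, -0.3, -0.2]
width: 0.0771
finger_force: 0.0
```

>>> jog_arm:
  moves: [0.447,-0.353,0,0,0,6.93,0.447,-0.353,0,0,0,6.93,0.447,-0.353,0,0,0,6.93,0.447,-0.353,0,0,0,6.93,0.447,-0.353,0,0,0,6.93,0,0,0,0,0,0,0,0,0,0,0,0]
  grip: 0.7

```text
t: 22.82
position: [0.627, 0.2235, 0.1917]
tool_rot: [-0.001, 0.225, 0.974, -0.001]
contact_force: [-0.8, 0.0, 0.5]
width: 0.0598
finger_force: 0.0
```

```bash
python3 - <<'E'
from seg import *
s=observe();print(s['position'],s['tool_rot'])
def circ(q):
    A=np.c_[2*q[:,:2],np.ones(len(q))]; x=np.linalg.lstsq(A,(q[:,:2]**2).sum(1),rcond=None)[0]
    return (x[:2]*1000).round(1),round(np.sqrt(x[2]+x[0]**2+x[1]**2)*1000,1)
p,d,P=cloud("wrist"); np.savez("w5.npz",p=p,P=P); cv2.imwrite("pics/w5.png",cv2.cvtColor(p,cv2.COLOR_RGB2BGR))
for k,a in {"blue":((.58,.69,.17,.28),(100,130),120,40,(-.01,.04)),"knob":((.58,.69,.17,.28),None,0,0,(.037,.06),255,120)}.items():
    q=sel(P,p,*a); print(k,len(q),rect(q),cv2.minEnclosingCircle(q[:,:2].astype(np.float32)*1000),np.round(np.percentile(q[:,2],[5,50,95])*1000,1))
D0=np.load("c0.npz");W=np.load("w2.npz")
for n,p,P in(("scene",D0['scenep'],D0['sceneP']),("side",D0['sidep'],D0['sideP']),("w2",W['p'],W['P'])):
    b=(.40,.51,-.43,-.32)
    f=sel(P,p,b,None,0,0,(-.004,.009),75); f=f[np.hypot(f[:,0]-.459,f[:,1]+.374)<.033]
    r=sel(P,p,b,None,0,0,(.0135,.02),255,90); g=np.hypot(r[:,0]-.459,r[:,1]+.374); r=r[(g>.03)&(g<.045)]
    print(n,"floor",len(f),rect(f) if len(f)>5 else "",cv2.minEnclosingCircle(f[:,:2].astype(np.float32)*1000) if len(f)>5 else "","rim",len(r),circ(r) if len(r)>5 else "")
E
```

```text
[0.62702437 0.2235091  0.19170386] [-1.46380972e-03  2.24816140e-01  9.74399959e-01 -5.30214660e-04]
blue 476 (array([628.8, 223.8]), array([48.4, 48.3]), 62.7) ((629.1917724609375, 224.12106323242188), 25.03410530090332) [ 3.   4.5 14.2]
knob 294 (array([628.3, 224. ]), array([19. , 18.9]), 78.6) ((628.3508911132812, 223.6170196533203), 9.872876167297363) [39.9 43.5 44.7]
scene floor 100 (array([ 457.2, -371.8]), array([53.5, 43.7]), -61.1) ((460.1287841796875, -370.90234375), 27.604936599731445) rim 68 (array([ 459.9, -370.7]), np.float64(38.3))
side floor 73 (array([ 457.9, -374.4]), array([47.3, 38.2]), 16.6) ((457.4814453125, -373.2838439941406), 23.855558395385742) rim 32 (array([ 455.4, -369.8]), np.float64(38.9))
w2 floor 1264 (array([ 456.6, -371.4]), array([62.2, 57.8]), 29.3) ((457.63836669921875, -373.36053466796875), 32.576480865478516) rim 388 (array([ 459.3, -369.6]), np.float64(38.6))
```

View pics/w5.png

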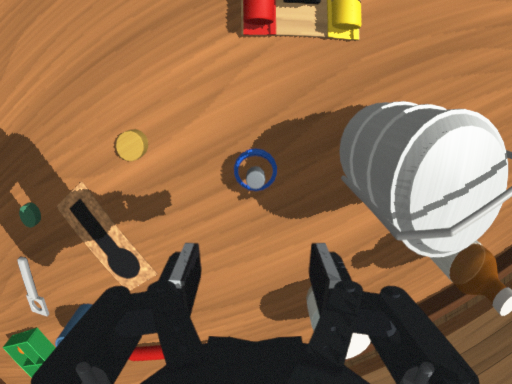

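>>> jog_arm:
  moves: [0.04,0.01,-0.9,0,0,0,0,0,-0.9,0,0,0,0,0,-0.9,0,0,0,0,0,-0.9,0,0,0,0,0,-0.9,0,0,0,0,0,-0.6,0,0,0,0,0,-0.4,0,0,0,0,0,0,0,0,0]

```text
t: 23.53
position: [0.6265, 0.2247, 0.0258]
tool_rot: [-0.002, 0.223, 0.975, -0.001]
contact_force: [-0.9, -0.2, 0.2]
width: 0.0601
finger_force: 0.0
```

>>> jog_arm:
  moves: [0,0,-0.05,0,0,0,0,0,0,0,0,0,0,0,0,0,0,0,0,0,0,0,0,0,0,0,0,0,0,0,0,0,0,0,0,0,0,0,0,0,0,0,0,0,0,0,0,0]
  grip: 0

```text
t: 24.2
position: [0.6291, 0.2245, 0.0287]
tool_rot: [0.001, 0.223, 0.975, 0.001]
contact_force: [-1.2, -0.5, 5.8]
width: 0.0171
finger_force: 58.8
```

>>> jog_arm:
  moves: [0,0,0.9,0,0,0,0,0,0.9,0,0,0,0,0,0.9,0,0,0,0,0,0.9,0,0,0,-0.27,-0.943,0,0,0,0,-0.27,-0.943,0,0,0,0,-0.27,-0.943,0,0,0,0,-0.27,-0.943,0,0,0,0]

```text
t: 24.87
position: [0.5954, 0.1101, 0.1355]
tool_rot: [0.0, 0.223, 0.975, 0.0]
contact_force: [0.9, -0.7, -0.5]
width: 0.0173
finger_force: 58.7
```

>>> jog_arm:
  moves: [-0.27,-0.943,0,0,0,0,-0.27,-0.943,0,0,0,0,-0.27,-0.943,0,0,0,0,-0.27,-0.943,0,0,0,0,-0.27,-0.943,0,0,0,0,-0.27,-0.943,0,0,0,0,-0.27,-0.943,0,0,0,0,-0.27,-0.943,0,0,0,0]

```text
t: 25.53
position: [0.5307, -0.1165, 0.1355]
tool_rot: [0.0, 0.223, 0.975, -0.0]
contact_force: [0.6, -0.4, -1.2]
width: 0.0175
finger_force: 58.7
```

>>> jog_arm:
  moves: [-0.27,-0.943,0,0,0,0,-0.27,-0.943,0,0,0,0,-0.27,-0.943,0,0,0,0,-0.27,-0.943,0,0,0,0,-0.27,-0.943,0,0,0,0,-0.27,-0.943,0,0,0,0,-0.27,-0.943,0,0,0,0,0,0,0,0,0,0]

```text
t: 26.2
position: [0.4732, -0.3178, 0.1353]
tool_rot: [0.001, 0.225, 0.974, -0.001]
contact_force: [-0.1, -0.5, -0.7]
width: 0.0176
finger_force: 58.8
```

```bash
python3 - <<'E'
from seg import *
s=observe();print(s['position'],s['tool_rot'],s['width'],s['joint_positions'].round(2))
def circ(q):
    A=np.c_[2*q[:,:2],np.ones(len(q))]; x=np.linalg.lstsq(A,(q[:,:2]**2).sum(1),rcond=None)[0]
    return (x[:2]*1000).round(1),round(np.sqrt(x[2]+x[0]**2+x[1]**2)*1000,1)
p,d,P=cloud("wrist"); np.savez("w6.npz",p=p,P=P); cv2.imwrite("pics/w6.png",cv2.cvtColor(p,cv2.COLOR_RGB2BGR))
b=(.35,.56,-.48,-.26)
q=sel(P,p,b,(100,130),120,40,(.08,.2));print("blue",len(q),rect(q),np.percentile(q[:,2],[5,50,95]).round(4))
r=sel(P,p,b,None,0,0,(.0135,.02),255,90); g=np.hypot(r[:,0]-.459,r[:,1]+.371); r=r[(g>.028)&(g<.047)];print("rim",len(r),circ(r) if len(r)>5 else "")
E
```

```text
[ 0.47323804 -0.31782313  0.1352987 ] [ 5.72522442e-04  2.25329425e-01  9.74281884e-01 -1.06465489e-03] 0.01764818633239435 [-0.8   0.5   1.39 -0.    1.25 -1.91]
blue 1523 (array([ 467.1, -313.8]), array([48.8, 35.4]), 63.7) [0.1097 0.1113 0.127 ]
rim 767 (array([ 459.1, -370. ]), np.float64(38.5))
```

View pics/w6.png

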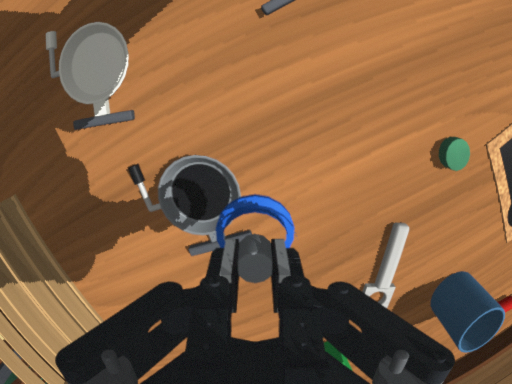

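>>> jog_arm:
  moves: [-0.23,-0.86,0,0,0,0,-0.22,-0.86,0,0,0,0,0,0,-0.8,0,0,0,0,0,-0.8,0,0,0,0,0,-0.6,0,0,0,0,0,0,0,0,0,0,0,0,0,0,0]

```text
t: 26.83
position: [0.4613, -0.3639, 0.0691]
tool_rot: [-0.0, 0.223, 0.975, 0.0]
contact_force: [0.8, -0.4, -0.5]
width: 0.0178
finger_force: 58.8
```

>>> jog_arm:
  moves: [-0.057,-0.187,-0.3,0,0,0,0,0,-0.3,0,0,0,0,0,-0.3,0,0,0,0,0,0,0,0,0,0,0,0,0,0,0]

```text
t: 27.25
position: [0.4592, -0.3702, 0.0416]
tool_rot: [-0.0, 0.223, 0.975, 0.0]
contact_force: [-0.1, -0.2, -0.5]
width: 0.0172
finger_force: 58.8
```

>>> jog_arm:
  moves: [0.01,0.02,-0.15,0,0,0,0,0,-0.12,0,0,0,0,0,0,0,0,0,0,0,0,0,0,0]

```text
t: 27.58
position: [0.4596, -0.3697, 0.0338]
tool_rot: [-0.0, 0.223, 0.975, 0.0]
contact_force: [-0.3, 0.4, -1.0]
width: 0.0176
finger_force: 58.8
```

>>> jog_arm:
  moves: [0,0,-0.05,0,0,0,0,0,0,0,0,0]

```text
t: 27.75
position: [0.4597, -0.37, 0.0327]
tool_rot: [0.0, 0.223, 0.975, -0.0]
contact_force: [-0.7, -0.1, 1.5]
width: 0.0173
finger_force: 59.1
```

>>> jog_arm:
  moves: [0,0,0,0,0,0,0,0,0,0,0,0,0,0,0,0,0,0,0,0,0,0,0,0,0,0,0.3,0,0,0,0,0,0.9,0,0,0,0,0,1,0,0,0,0,0,1,0,0,0]
  grip: 0.6

```text
t: 28.42
position: [0.4594, -0.3696, 0.1301]
tool_rot: [-0.0, 0.223, 0.975, 0.0]
contact_force: [-0.3, -0.6, 0.5]
width: 0.0513
finger_force: 0.0
```

>>> jog_arm:
  moves: [0.1,0.2,1,0,0,0,0.1,0.2,1,0,0,0,0,0,0,0,0,0,0,0,0,0,0,0,0,0,0,0,0,0]

```text
t: 28.83
position: [0.4653, -0.3576, 0.1881]
tool_rot: [-0.0, 0.223, 0.975, 0.0]
contact_force: [-0.2, -0.5, -0.3]
width: 0.051
finger_force: 0.0
```

```bash
python3 - <<'E'
from seg import *
s=observe();print(s['position'],s['tool_rot'])
def circ(q):
    A=np.c_[2*q[:,:2],np.ones(len(q))]; x=np.linalg.lstsq(A,(q[:,:2]**2).sum(1),rcond=None)[0]
    return (x[:2]*1000).round(1),round(np.sqrt(x[2]+x[0]**2+x[1]**2)*1000,1)
p,d,P=cloud("wrist"); np.savez("w7.npz",p=p,P=P); cv2.imwrite("pics/w7.png",cv2.cvtColor(p,cv2.COLOR_RGB2BGR))
b=(.41,.51,-.42,-.32)
for k,a in {"blue":(b,(100,130),120,40,(-.01,.04)),"knob":(b,None,0,0,(.04,.06),255,120)}.items():
    q=sel(P,p,*a); print(k,len(q),rect(q),np.round(np.percentile(q[:,2],[5,50,95])*1000,1))
r=sel(P,p,b,None,0,0,(.0135,.02),255,90); g=np.hypot(r[:,0]-.459,r[:,1]+.371); r=r[(g>.03)&(g<.047)];print("rim",len(r),circ(r))
# opener: grey raised points
q=sel(P,p,(.53,.70,-.31,-.13),None,0,0,(.005,.02)); print("op",len(q),rect(q))
for z0,z1 in((.005,.0105),(.012,.018)):
    w=q[(q[:,2]>z0)&(q[:,2]<z1)]; print(z0,len(w),rect(w))
E
```

```text
[ 0.46528615 -0.35755373  0.18807126] [-3.66689017e-04  2.23140708e-01  9.74786153e-01  2.14409061e-04]
blue 768 (array([ 461. , -369.8]), array([51.7, 51.6]), -27.8) [ 3.8  8.2 20.3]
knob 323 (array([ 459.6, -369.1]), array([19.1, 18.9]), 49.3) [42.7 47.5 48.8]
rim 730 (array([ 459. , -370.1]), np.float64(38.4))
op 1231 (array([ 638.1, -225.2]), array([124.7,  40.7]), -31.9)
0.005 587 (array([ 638.1, -225.2]), array([124.7,  40.7]), -31.9)
0.012 567 (array([ 620.6, -215.5]), array([82.5, 17.7]), -32.9)
```

View pics/w7.png

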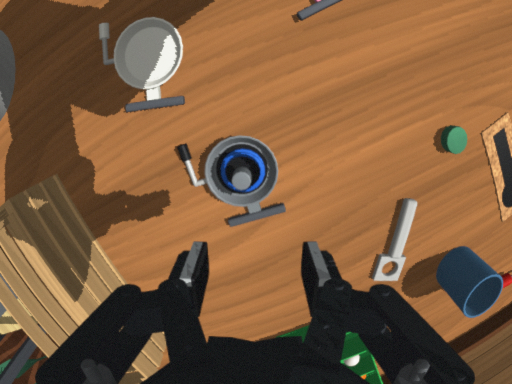

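```bash
cat >mat.py <<'E'
from seg import *
def mat(n,p,P,zr=(-.004,.012)):
    q=sel(P,p,(.53,.72,-.08,.06),None,0,0,zr,62)
    im=np.zeros((380,280),np.uint8); ij=np.round((q[:,:2]-[.53,-.08])*2000).astype(int); im[ij[:,0].clip(0,379),ij[:,1].clip(0,279)]=255
    im=cv2.morphologyEx(im,cv2.MORPH_CLOSE,np.ones((9,9)));im=cv2.morphologyEx(im,cv2.MORPH_OPEN,np.ones((15,15)))
    k,l,st,_=cv2.connectedComponentsWithStats(im)
    m=np.argwhere(l==1+np.argmax(st[1:,4]))/2000+[.53,-.08]
    c=m.mean(0); w,v=np.linalg.eigh(np.cov((m-c).T)); a=v[:,1]*np.sign(v[0,1])
    t=(m-c)@a; e=c+a*(np.percentile(t,99.8)); 
    o=e-a*.088; print(n,len(m),"ang",np.degrees(np.arctan2(a[1],a[0])).round(1),"len",np.ptp(t).round(4),"wid",np.ptp((m-c)@[-a[1],a[0]]).round(4),"end",e.round(4),"origin",o.round(4))
E
python3 - <<'E'
from mat import *
D0=np.load("c0.npz")
mat("scene",D0['scenep'],D0['sceneP']);mat("side",D0['sidep'],D0['sideP'])
for w in("w1","w2","w4","w5","w7"):
    W=np.load(w+".npz"); 
    try: mat(w,W['p'],W['P'])
    except Exception as e: print(w,e)
E
```

```text
scene 532 ang -65.2 len 0.016 wid 0.0129 end [0.6694 0.004 ] origin [0.6324 0.0839]Traceback (most recent call last):
  File "<stdin>", line 3, in <module>
  File "mat.py", line 7, in mat
    m=np.argwhere(l==1+np.argmax(st[1:,4]))/2000+[.53,-.08]
                       ~~~~~~~~~^^^^^^^^^^
    return _wrapfunc(a, 'argmax', axis=axis, out=out, **kwds)
    return bound(*args, **kwds)
ValueError: attempt to get argmax of an empty sequence
```

>>> jog_arm:
  moves: [0.7,0.55,0,0,0,-0.8,0.7,0.55,0,0,0,-0.8,0.7,0.55,0,0,0,-0.8,0.7,0.55,0,0,0,-0.8,0.7,0.55,0,0,0,-0.8,0.7,0.55,0,0,0,-0.8,0.7,0.55,0,0,0,-0.8,0.8,0.58,0,0,0,-0.8]

```text
t: 29.55
position: [0.6369, -0.2242, 0.1869]
tool_rot: [-0.001, 0.278, 0.961, 0.0]
contact_force: [-0.2, -0.3, 0.1]
width: 0.0512
finger_force: 0.0
```

>>> jog_arm:
  moves: [0,0,-0.7,0,0,0,0,0,-0.7,0,0,0,0,0,-0.7,0,0,0,0,0,0,0,0,0,0,0,0,0,0,0]

```text
t: 29.97
position: [0.636, -0.2248, 0.1238]
tool_rot: [-0.002, 0.277, 0.961, 0.0]
contact_force: [-0.0, 0.6, 0.1]
width: 0.0512
finger_force: 0.0
```

```bash
python3 - <<'E'
from mat import *
s=observe();print(s['position'],s['tool_rot'])
p,d,P=cloud("wrist"); np.savez("w8.npz",p=p,P=P); mat("w8",p,P)
q=sel(P,p,(.53,.70,-.31,-.13),None,0,0,(.005,.02))
for z0,z1 in((.005,.018),(.012,.018)):
    w=q[(q[:,2]>z0)&(q[:,2]<z1)]; print(z0,len(w),rect(w))
E
```

```text
[ 0.63598403 -0.22484613  0.1238288 ] [-1.90637101e-03  2.77419731e-01  9.60746817e-01  4.60706614e-04]
w8 927 ang 84.0 len 0.0238 wid 0.0115 end [0.6863 0.0066] origin [ 0.6771 -0.0809]
0.005 2955 (array([ 637.9, -225.6]), array([125.2,  39.9]), -31.5)
0.012 1621 (array([ 620.6, -214.6]), array([82.7, 17.4]), -31.9)
```

```bash
cat >mat.py <<'E'
from seg import *
def mat(n,p,c,x0=.52,x1=.73,y0=-.09,y1=.07,z=.003,vm=62):
    s=.0005; X,Y=np.mgrid[x0:x1:s,y0:y1:s]
    Q=(np.stack([X,Y,np.full_like(X,z)],-1)-c['origin'])@rot(c['rotation'])
    f=192/np.tan(np.radians(c['fov_y']/2)); x,y=Q[...,0]/Q[...,2],Q[...,1]/Q[...,2]
    if n[0]=="w": r=np.hypot(x,y); k=np.arctan(r)/r; x,y=x*k,y*k
    im=cv2.remap(p,(x*f+c['cx']).astype(np.float32),(y*f+c['cy']).astype(np.float32),cv2.INTER_LINEAR)
    cv2.imwrite(f"pics/mat_{n}.png",cv2.cvtColor(im,cv2.COLOR_RGB2BGR))
    b=(im.max(-1)<vm).astype(np.uint8); b[im.max(-1)==0]=0
    k,l,st,_=cv2.connectedComponentsWithStats(b)
    m=np.argwhere(l==1+np.argmax(st[1:,4]))*s+[x0,y0]
    cc=m.mean(0); w,v=np.linalg.eigh(np.cov((m-cc).T)); a=v[:,1]*np.sign(v[0,1])
    t=(m-cc)@a; e=cc+a*t.max(); o=e-a*.088
    print(n,len(m),"ang",np.degrees(np.arctan2(a[1],a[0])).round(1),"len",np.ptp(t).round(4),"wid",np.ptp((m-cc)@[-a[1],a[0]]).round(4),"end",e.round(4),"origin",o.round(4))
E
python3 - <<'E'
from mat import *
D0=np.load("c0.npz")
mat("scene",D0['scenep'],calibration("scene"));mat("side",D0['sidep'],calibration("side"))
W=np.load("w8.npz");mat("w8",W['p'],calibration("wrist"))
E
```

```text
scene 15155 ang 8.0 len 0.1302 wid 0.0487 end [ 0.6911 -0.0009] origin [ 0.6039 -0.0132]
side 2933 ang 24.4 len 0.042 wid 0.0288 end [0.6826 0.003 ] origin [ 0.6024 -0.0334]
w8 529 ang 74.0 len 0.0326 wid 0.01 end [0.6923 0.0077] origin [ 0.6679 -0.0769]
```

>>> jog_arm:
  moves: [0,0,-0.8,0,0,0,0,0,-0.8,0,0,0,0,0,-0.8,0,0,0,0,0,-0.8,0,0,0,0,0,-0.6,0,0,0,0,0,-0.18,0,0,0,0,0,0,0,0,0]

```text
t: 30.6
position: [0.6366, -0.2251, 0.0059]
tool_rot: [-0.0, 0.277, 0.961, 0.0]
contact_force: [-0.3, -1.0, -0.7]
width: 0.0514
finger_force: 0.0
```

>>> jog_arm:
  moves: [0,0,0,0,0,0,0,0,0,0,0,0,0,0,0,0,0,0,0,0,0,0,0,0,0,0,0,0,0,0,0,0,0,0,0,0,0,0,0,0,0,0,0,0,0,0,0,0]
  grip: 0

```text
t: 31.27
position: [0.6374, -0.2254, 0.0081]
tool_rot: [0.002, 0.277, 0.961, -0.0]
contact_force: [-1.1, -0.2, 7.3]
width: 0.0158
finger_force: 59.1
```

>>> jog_arm:
  moves: [0,0,0.8,0,0,0,0,0,0.9,0,0,0,0,0,0.9,0,0,0,0,0,0.9,0,0,0,-0.05,0.5,0.5,0,0,6.65,-0.05,0.5,0.5,0,0,6.65,-0.05,0.5,0.5,0,0,6.65,-0.05,0.5,0,0,0,6.65]

```text
t: 31.93
position: [0.6315, -0.1648, 0.1602]
tool_rot: [0.003, 0.046, 0.999, -0.001]
contact_force: [0.4, -0.6, -0.5]
width: 0.0156
finger_force: 58.9
```

>>> jog_arm:
  moves: [-0.05,0.5,0,0,0,6.65,-0.05,0.5,0,0,0,6.65,0,0,0,0,0,0,0,0,0,0,0,0,0,0,0,0,0,0]

```text
t: 32.35
position: [0.6277, -0.1356, 0.1564]
tool_rot: [0.0, -0.066, 0.998, -0.0]
contact_force: [0.5, -0.3, -0.5]
width: 0.0157
finger_force: 58.9
```

```bash
python3 - <<'E'
from mat import *
s=observe();print(s['position'],s['tool_rot'],s['width'])
c=calibration("wrist");p,d,P=cloud("wrist"); mat("w9",p,c); mat("w9",p,c,vm=75)
ps=capture("side")[0]; mat("side",ps,calibration("side"),vm=80)
q=sel(P,p,(.5,.78,-.25,.0),None,0,60,(.125,.19),255,60); print("opener",len(q),rect(q),np.percentile(q[:,2],[5,50,95]).round(4))
a=cv2.imread("pics/mat_w9.png");cv2.imwrite("pics/w9.png",np.hstack([cv2.cvtColor(p,cv2.COLOR_RGB2BGR),cv2.copyMakeBorder(cv2.resize(a,(280,367)),0,17,0,0,cv2.BORDER_CONSTANT)]))
E
```

```text
[ 0.62772319 -0.13555504  0.15637249] [ 2.70439661e-04 -6.57673504e-02  9.97834909e-01 -2.77609172e-04] 0.015691225366472692
w9 6572 ang 39.2 len 0.0583 wid 0.0456 end [0.687  0.0101] origin [ 0.6189 -0.0455]
w9 15676 ang 8.1 len 0.1317 wid 0.0491 end [6.912e-01 2.000e-04] origin [ 0.6041 -0.0121]
side 9524 ang 8.1 len 0.1245 wid 0.0381 end [ 0.6856 -0.002 ] origin [ 0.5985 -0.0143]
opener 6567 (array([ 628.5, -132.6]), array([125.1,  36. ]), 1.8) [0.1552 0.1618 0.1784]
```

View pics/w9.png

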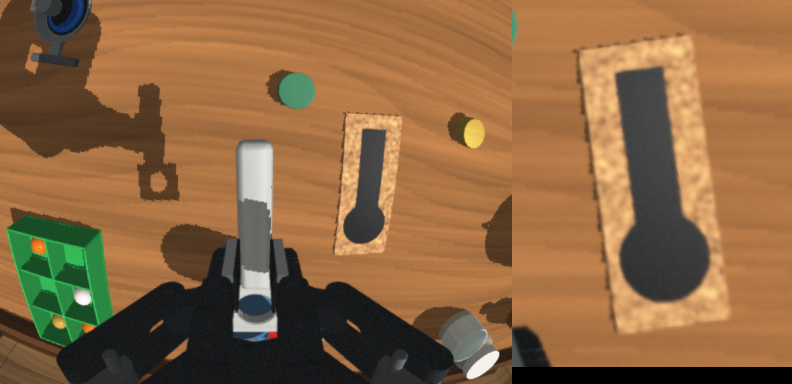

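>>> jog_arm:
  moves: [-0.05,0.84,0,0,0,0,-0.05,0.84,0,0,0,0,-0.05,0.84,0,0,0,0,-0.03,0.83,-0.5,0,0,0.3,0,0.83,-0.9,0,0,0,0,0,-0.9,0,0,0,0,0,-0.9,0,0,0,0,0,-0.8,0,0,0]

```text
t: 33.12
position: [0.6221, -0.0096, 0.0344]
tool_rot: [-0.0, -0.069, 0.998, -0.0]
contact_force: [-0.0, 0.4, -0.5]
width: 0.0157
finger_force: 58.9
```

>>> jog_arm:
  moves: [0,0,-0.3,0,0,0,0,0,0,0,0,0,0,0,0,0,0,0]

```text
t: 33.37
position: [0.6228, -0.0101, 0.0277]
tool_rot: [0.0, -0.069, 0.998, -0.0]
contact_force: [-0.0, 0.3, -0.2]
width: 0.0158
finger_force: 58.9
```

>>> jog_arm:
  moves: [-0.01,0,-0.3,0,0,0,0,0,-0.2,0,0,0,0,0,-0.05,0,0,0,0,0,0,0,0,0]

```text
t: 33.7
position: [0.6221, -0.0097, 0.0111]
tool_rot: [0.0, -0.07, 0.998, -0.0]
contact_force: [-0.5, -0.4, 2.1]
width: 0.0158
finger_force: 59.2
```

>>> jog_arm:
  moves: [0,0,0,0,0,0,0,0,0,0,0,0,0,0,0,0,0,0,0,0,0,0,0,0,0,0,0.3,0,0,0,0,0,0.9,0,0,0,0,0,1,0,0,0,0,0,1,0,0,0]
  grip: 0.6

```text
t: 34.37
position: [0.6217, -0.0095, 0.1081]
tool_rot: [-0.0, -0.07, 0.998, 0.0]
contact_force: [0.4, -0.0, 0.5]
width: 0.0514
finger_force: 0.0
```

>>> jog_arm:
  moves: [-0.5,0,1,0,0,0,-0.5,0,1,0,0,0,-0.5,0,1,0,0,0,-0.5,0,0,0,0,0,0,0,0,0,0,0,0,0,0,0,0,0,0,0,0,0,0,0]

```text
t: 34.95
position: [0.5622, -0.0095, 0.196]
tool_rot: [-0.0, -0.07, 0.998, 0.0]
contact_force: [-0.0, 0.6, -0.3]
width: 0.0515
finger_force: 0.0
```

```bash
python3 - <<'E'
from mat import *
s=observe();print(s['position'],s['tool_rot'],s['width'])
for n in("wrist","side","scene"):
    c=calibration(n);p,d,P=cloud(n); print(n)
    cv2.imwrite(f"pics/f_{n}.png",cv2.cvtColor(p,cv2.COLOR_RGB2BGR))
    for k,a in {"op":((.53,.72,-.08,.06),None,0,60,(.0075,.03)),"handle":((.53,.72,-.08,.06),None,0,60,(.0145,.03)),"mat":((.5,.74,-.1,.08),(5,22),40,110,(.0022,.007)),
     "red":((.3,.55,.24,.5),(174,6),170,60,(.016,.06)),"yel":((.3,.6,.24,.5),(24,34),170,90,(.016,.06)),"blue":((.37,.55,.28,.45),(100,130),120,60,(.015,.1)),"spool":((.41,.51,-.42,-.32),(100,130),120,40,(-.01,.04)),"knob":((.41,.51,-.42,-.32),None,0,0,(.04,.06),255,120)}.items():
        q=sel(P,p,*a)
        if len(q)>8: print(k,len(q),rect(q),np.percentile(q[:,2]*1000,[5,50,95]).round(1))
    vs=cv2.cvtColor(p,cv2.COLOR_RGB2HSV)
    mat(n,p,c,vm=80)
E
```

```text
[ 0.56216027 -0.0095286   0.19601579] [-4.34688489e-04 -6.97905788e-02  9.97561559e-01  1.48343226e-04] 0.051492066850516334
wrist
op 1635 (array([622.5, -10.2]), array([125.2,  39.6]), 8.6) [ 9.9 15.4 17.5]
handle 928 (array([602.2, -12.6]), array([83.9, 17. ]), 7.9) [15.  16.5 17.7]
mat 3145 (array([605.1, -10.1]), array([208. , 171.5]), 3.6) [2.3 3.  4.1]
red 520 (array([441.3, 326. ]), array([103. ,  45.7]), -26.8) [18.  31.3 37.7]
yel 33 (array([518.7, 374.5]), array([20.2,  9.7]), 27.4) [16.9 21.1 25.4]
spool 442 (array([ 459.6, -368.6]), array([51.3, 50.9]), 4.4) [ 4.6  8.9 25.1]
wrist 4220 ang -4.5 len 0.0617 wid 0.0246 end [ 0.7305 -0.0643] origin [ 0.6427 -0.0574]
side
op 279 (array([619.9,  -8.9]), array([125.3,  42.4]), 6.8) [ 8.4 12.  17.1]
handle 95 (array([599.2, -11.5]), array([83.5, 17.2]), 7.6) [14.8 16.1 17.9]
mat 280 (array([619.4,  -5. ]), array([216.4, 172.6]), 3.7) [2.3 3.  4.8]
red 426 (array([433., 325.]), array([110.5,  29.8]), -24.7) [20.4 33.6 37.8]
yel 530 (array([472.8, 406.4]), array([110.4,  29.2]), -26.5) [21.4 34.  37.6]
blue 67 (array([453.5, 361.8]), array([30.8,  9.6]), -26.9) [31.5 33.5 35.7]
knob 19 (array([ 457.3, -369.3]), array([17.9, 13.4]), -73.9) [41.5 45.4 47.8]Traceback (most recent call last):
  File "<stdin>", line 11, in <module>
  File "mat.py", line 11, in mat
    m=np.argwhere(l==1+np.argmax(st[1:,4]))*s+[x0,y0]
                       ~~~~~~~~~^^^^^^^^^^
    return _wrapfunc(a, 'argmax', axis=axis, out=out, **kwds)
    return bound(*args, **kwds)
ValueError: attempt to get argmax of an empty sequence
```

```bash
python3 -c "
from rig import *
print(finish_job())"
```

```text
the job is handed in; nothing more can be done
None
```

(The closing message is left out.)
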